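# Tip the green stone out of the divided dish

### The arm

A 6-joint arm with a two-finger parallel gripper is mounted at the origin on a cart in front of the work surface, level with it; the furniture and walls round the work are solid. World frame = base frame: x ahead of the robot, y to its left, z up, the work surface at z = 0. Lengths are in m, angles in rad, forces in N, time in s.
With the tool pointing down it reaches from about 0.3 to 0.875 m from the base axis. Payload 6.4 kg.
Tool frame: the origin (TCP) lies at the very end of the fingers, on their centre line; the grasp point (between the pads) lies 19 mm behind it; z points along the fingers, y is the direction in which the jaws open and shut (so a half turn about z gives the same grasp; the last joint's range is limited). The gripper opens to 85 mm and grips with 20 to 120 N. Pads are 22 mm wide; open, the fingers measure 114 mm over their backs; the gripper's body (76 mm by 85 mm) begins 54 mm behind the grasp point. The pads swing forward as they close: fully open they stand 13 mm farther back than shut.
Start: joints at [0.989, 0.181, 1.607, -0, 1.354, -0.206], TCP at [0.211, 0.535, 0.231] pointing down, gripper open.
Joint ranges: [-2.99, 2.99], [-0.89, 2.07], [0.3, 2.58], [-1.14, 4.28], [0, 2.63], [-3.12, 3.12]. Speed limits (rad/s): [2.57, 2.57, 3.01, 3.14, 3.14, 3.14].

### API

Orientations are given as a unit quaternion [x, y, z, w].
In Python, from plant import ctrl, camera gives the robot as it stands.
- The arm moves only by the tool move_arm, never from a script. Its argument "motion" is a list of rows, each an object of numbers: "dx", "dy", "dz": the shift along the tool's x, y, z in m; "yaw": the turn about the tool's z in rad. In form: [{"dx": .., "dy": .., "dz": .., "yaw": ..}, ...]. A call has exactly 10 rows; each row shifts and turns the commanded pose from where the row before left it, along the tool's axes as they then stand; what a row does not reach is not made up. A row lasts 1/12 s, in which the tool goes at most 41.7 mm and 7.16 degrees, less where a joint would pass 70% of its speed; a pose out of reach is approached as far as the arm can. A call is refused whole if a number of a shift passes 0.0417 or a number of a turn 0.125, either way. A call with a gripper value outside its range is refused whole. "fingers" is the closure, from 0 (fully open) to 1 (shut), set as the call begins (left out, the last holds). The fingers move at their own pace and stop on an object; the grip force is fixed at half the most. Time passes only in rows, so rows that do not move let the fingers close, or fill a call up. It gives the time, the measured TCP pose, the force and the opening at its end, in the units of the state.
- ctrl.observe(): the state, without advancing time (a new reading comes with each control period).
- camera(name): name is "scene" or "top" or "wrist"; returns a dict with "img" (420x560x3 uint8, red, green, blue), "mtx" (3x3 intrinsics, pixels), "position" and "rotation" of the camera in the world; the wrist camera has in their place "hand_eye" (4x4, takes a point from camera to tool coordinates, whose origin is the TCP and whose axes are the flange's). Camera axes: x right, y down, z forward; pixel columns grow to the right and rows downward; lengths in m; the calibration is good to about 2 mm. A picture is of the moment at which its call begins: read the wrist's pose just before it. There is no depth.
- ctrl.job_done(): hands the job in, once; it reports no verdict.
The state is a dict: "time_s": time; "joint_pos": joint angles; "qd": joint speeds; "joint_torque": joint torques, N m; "eef_pos": TCP position; "orientation": TCP orientation; "contact_force": force on the tool from outside, world axes, zero at the start; "wrist_torque": the same for the moment, N m; "gripper_width": opening from 0.0 (shut) to 1.0 (fully open).
Only numpy, scipy, OpenCV 4.12 (cv2) and the standard library are available. Lean on these libraries where they do the work, as an engineer would, in place of code of your own. Each camera call takes 0.05 s, during which the arm holds its last target. There are 200 camera calls.

### The job

Pick up the two-section dish by its wooden handle, turn it so that the section with the green stone is on the downhill side, and tip the green stone out into the wooden tray. The pink stone must stay in the dish throughout. Then set the dish down upright on the dresser top, beside the tray, and let go.

Things in the scene. Friction and masses are not known exactly. Their poses are not given: they have to be found in the camera images.
- dish_handle (a point): Centre of the upright wooden handle (12 mm thick along x, 40 mm along y, top 80 mm up) of a loose blue two-section dish, 0.25 kg, 60 mm above its underside. Dish: 132 mm (x) by 92 mm (y), end walls 26 mm high; z up; y along the divider (30 mm high, below the handle); one section on the +x side, a like one on the -x side, either may hold the green stone. It starts on the dresser top, z = 0.
- tray_center (a point): Centre of the inner floor of a fixed square wooden tray with a cork-coloured floor, 180 x 180 mm outside, 35 mm high, walls 7 mm thick, inner floor 7 mm above the dresser top. x and y along its sides, z up.
- green_stone: Centre of the green tumbled stone, a smooth pebble 27 x 24 x 24 mm, 20 g, that rolls easily. It starts in one section of the dish, 22 mm from the divider. A section's floor is flat (5 mm thick) to 38 mm out, then a lip slopes up at 25 degrees to the open edge, 66 mm out and 18 mm high: a stone on the low side rolls out when the dish is tipped well past 25 degrees about its y (45 is plenty).
- pink_stone: Centre of the pink tumbled stone, of the same shape and weight. It starts in the dish's other section; when that is the uphill side, the divider holds it back.

How it is judged:
On the way:
1. the dish, off the dresser top and with both stones still in it, is being tipped (more than 17 degrees) (angle between dish_handle's own z axis and vertical above 0.3 rad and height (world z) of dish_handle above 0.08 m and distance between each of green_stone, pink_stone and dish_handle below 0.1 m), for 0.05 s.
At the end, for the whole second after the job is handed in: Green stone at rest on the tray floor (within 83 mm of its centre along each side); pink stone in the dish (within 85 mm of the handle centre); dish upright within 7 degrees on the dresser top, handle centre 54 to 66 mm high and over 110 mm from the tray centre (x of green_stone in the frame of tray_center between -0.083 and 0.083 m and y of green_stone in the frame of tray_center between -0.083 and 0.083 m and z of green_stone in the frame of tray_center below 0.03 m and linear speed of green_stone below 0.05 m/s and distance between pink_stone and dish_handle below 0.085 m and angle between dish_handle's own z axis and vertical below 0.12 rad and height (world z) of dish_handle between 0.054 and 0.066 m and horizontal distance between dish_handle and tray_center above 0.11 m); the robot touches nothing.
It fails at once if the pink stone leaves the dish (distance between pink_stone and dish_handle above 0.1 m).
It also fails if it takes over 59 s, if anything falls off the work surface, if the arm or the gripper's body presses on something with over 40 N, if the wrist force passes 120 N, or if a joint passes its speed limit or range.

## Working session

There is one attempt and no reset: what is moved stays moved. The work goes in short steps, Python scripts to look and compute and a tool call to move; the robot and the scene stay as the last step left them, time stands still between calls to the robot, and variables do not carry over. Pictures are saved under pics/ and viewed, about 8 in all and at most 12, crops included, and the job is handed in when it is done.

Besides the shell and the picture viewer there is one more tool, called after "Request:" by a JSON object that holds its "method" and its "body", one argument or row to a line. move_arm: Moves the arm, as the interface text tells. Its arguments: {"type":"object","properties":{"motion":{"type":"array","items":{"type":"object","properties":{"dx":{"type":"number"},"dy":{"type":"number"},"dz":{"type":"number"},"yaw":{"type":"number"}}}},"fingers":{"type":"number"}},"required":["motion"]}

```bash
mkdir -p pics; ls
cat > h.py <<'E'
import numpy as np,cv2,sys
from plant import ctrl,camera
def ray(c,u,v):
    d=c['rotation']@np.linalg.inv(c['mtx'])@np.array([u,v,1.]);return np.array(c['position']),d
def onplane(c,u,v,z):
    p,d=ray(c,u,v);return p+d*(z-p[2])/d[2]
def save(n,c,s=1,crop=None):
    im=c['img'][...,::-1]
    if crop: im=im[crop[1]:crop[3],crop[0]:crop[2]]
    cv2.imwrite('pics/'+n+'.png',cv2.resize(im,None,fx=s,fy=s) if s!=1 else im)
E
python3 - <<'E'
from h import *
for n in('scene','top'):
    c=camera(n);c['rotation']=np.array(c['rotation']);save(n,c)
    print(n,np.round(c['position'],3),np.round(c['rotation'],3).tolist(),c['mtx'][0][0])
print(ctrl.observe())
E
```

```text
pics
scene [-0.017 -0.408  0.62 ] [0.812, -0.387, 0.195, -0.391] 530.9855539019258
top [0.451 0.013 0.907] [0.708, -0.705, 0.042, -0.024] 488.4196187427105
{'time_s': 0.1, 'joint_pos': array([ 9.88724793e-01,  1.81512633e-01,  1.60793534e+00,  1.02473796e-05,
        1.35380781e+00, -2.06309928e-01]), 'qd': array([-0.00114702, -0.00134519, -0.0034609 ,  0.0006803 , -0.00021317,
        0.00018672]), 'joint_torque': array([ 1.39954253e-03, -4.45882022e+01, -3.52236342e+01, -1.65221295e-04,
        4.13852278e-03,  2.52483090e-05]), 'eef_pos': array([0.21071058, 0.5344469 , 0.23043524]), 'orientation': array([ 1.86778435e-01,  9.82401712e-01, -7.65866849e-04, -3.23989827e-04]), 'contact_force': array([-0.03488577, -0.49642772,  0.55148423]), 'wrist_torque': array([0.01687772, 0.01130293, 0.02396338]), 'gripper_width': 0.9958268023488649}
```

View pics/scene.png

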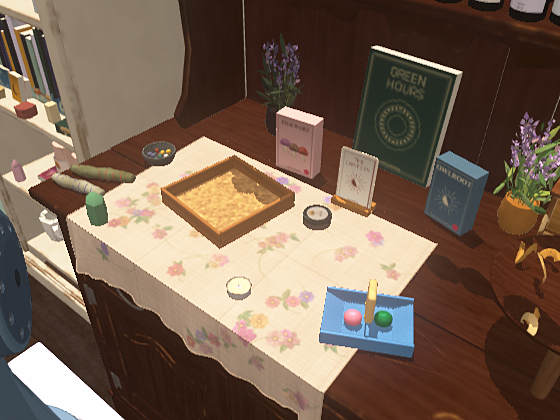

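View pics/top.png

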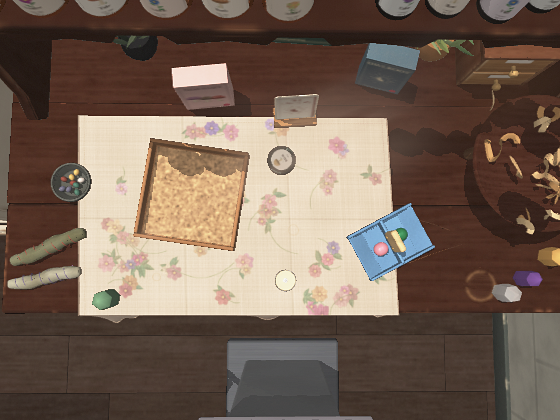

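The scene view shows the tray on the left (about 228,198 px) and the dish on the right (367,320). In the top view the tray is at about (192,195) and the dish at (391,242), with pink at (380,249) toward the tray and green at (402,234) on the far side from it. Next I'll measure both.

Run:
```python
from h import *
c=camera('top');c['rotation']=np.array(c['rotation'])
hsv=cv2.cvtColor(c['img'],cv2.COLOR_RGB2HSV)
roi=np.zeros(hsv.shape[:2],np.uint8);roi[190:295,335:445]=255
def big(m):
    cs,_=cv2.findContours(m,cv2.RETR_EXTERNAL,cv2.CHAIN_APPROX_NONE);return max(cs,key=cv2.contourArea)
def rep(n,m,z):
    k=big(m);pts=np.array([onplane(c,*p[0],z)[:2] for p in k])
    r=cv2.minAreaRect((pts*1000).astype(np.float32));b=cv2.boxPoints(r)
    print(n,z,np.round(r[0],1),np.round(r[1],1),round(r[2],1),np.round(b).tolist())
m=cv2.inRange(hsv,(98,90,50),(118,255,255))&roi
m=cv2.morphologyEx(m,cv2.MORPH_CLOSE,np.ones((9,9)))
rep('dish',m,0.018)
for n,lo,hi in(('green',(50,120,40),(80,255,255)),('pink',(165,70,120),(180,255,255))):
    mm=cv2.inRange(hsv,lo,hi)&roi; k=big(mm);M=cv2.moments(k);u,v=M['m10']/M['m00'],M['m01']/M['m00'];print(n,u,v,cv2.contourArea(k),onplane(c,u,v,.017))
mm=cv2.inRange(hsv,(10,40,170),(35,200,255))&roi; mm[:, :385]=0;mm[:,412:]=0;mm[:225]=0
rep('handle',mm,.08)
# tray: outline at z=.035
roi[:]=0;roi[125:260,125:260]=255
m=cv2.inRange(hsv,(5,95,0),(28,255,255))&roi
m=cv2.morphologyEx(cv2.morphologyEx(m,cv2.MORPH_OPEN,np.ones((5,5))),cv2.MORPH_CLOSE,np.ones((15,15)))
rep('tray',m,.035)
for p in((150,139),(249,153),(235,250),(134,235)):print(p,onplane(c,*p,.035))
```

```text
Traceback (most recent call last):
  File "h.py", line 6, in onplane
    p,d=ray(c,u,v);return p+d*(z-p[2])/d[2]
        ~~~^^^^^^^
  File "h.py", line 4, in ray
    d=c['rotation']@np.linalg.inv(c['mtx'])@np.array([u,v,1.]);return np.array(c['position']),d
      ~~~~~~~~~~~~~^~~~~~~~~~~~~~~~~~~~~~~~
ValueError: matmul: Input operand 1 has a mismatch in its core dimension 0, with gufunc signature (n?,k),(k,m?)->(n?,m?) (size 3 is different from 4)
```

```bash
sed -i "s/c\['rotation'\]@/R.from_quat(c['rotation']).as_matrix()@/; 1a from scipy.spatial.transform import Rotation as R" h.py
cat > meas.py <<'E'
from h import *
c=camera('top')
hsv=cv2.cvtColor(c['img'],cv2.COLOR_RGB2HSV)
roi=np.zeros(hsv.shape[:2],np.uint8);roi[190:295,335:445]=255
def big(m):
    cs,_=cv2.findContours(m,cv2.RETR_EXTERNAL,cv2.CHAIN_APPROX_NONE);return max(cs,key=cv2.contourArea)
def rep(n,m,z):
    k=big(m);pts=np.array([onplane(c,*p[0],z)[:2] for p in k])
    r=cv2.minAreaRect((pts*1000).astype(np.float32));b=cv2.boxPoints(r)
    print(n,z,np.round(r[0],1),np.round(r[1],1),round(r[2],1),np.round(b).tolist())
m=cv2.inRange(hsv,(98,90,50),(118,255,255))&roi
m=cv2.morphologyEx(m,cv2.MORPH_CLOSE,np.ones((9,9)))
rep('dish',m,0.018)
for n,lo,hi in(('green',(50,120,40),(80,255,255)),('pink',(165,70,120),(180,255,255))):
    mm=cv2.inRange(hsv,lo,hi)&roi; k=big(mm);M=cv2.moments(k);u,v=M['m10']/M['m00'],M['m01']/M['m00'];print(n,u,v,cv2.contourArea(k),onplane(c,u,v,.017))
mm=cv2.inRange(hsv,(10,40,170),(35,200,255))&roi; mm[:, :385]=0;mm[:,412:]=0;mm[:225]=0
rep('handle',mm,.08)
roi[:]=0;roi[125:260,125:260]=255
m=cv2.inRange(hsv,(5,95,0),(28,255,255))&roi
m=cv2.morphologyEx(cv2.morphologyEx(m,cv2.MORPH_OPEN,np.ones((5,5))),cv2.MORPH_CLOSE,np.ones((15,15)))
rep('tray',m,.035)
for p in((150,139),(249,153),(235,250),(134,235)):print(p,onplane(c,*p,.035))
E
python3 meas.py
```

```text
dish 0.018 [ 470.6 -190.7] [ 92.3 134.1] 28.2 [[398.0, -153.0], [462.0, -272.0], [543.0, -228.0], [480.0, -110.0]]
green 402.12144702842374 233.015503875969 64.5 [ 0.48641949 -0.21296743  0.017     ]
pink 380.4610472541507 248.5619412515964 130.5 [ 0.45791573 -0.17269731  0.017     ]
handle 0.08 [ 402.2 -176.6] [20.3 42. ] 89.1 [[381.0, -186.0], [423.0, -187.0], [423.0, -167.0], [381.0, -166.0]]
tray 0.035 [554.5 169.8] [180.8 179.5] 81.9 [[453.0, 93.0], [631.0, 68.0], [656.0, 247.0], [478.0, 272.0]]
(150, 139) [0.65336281 0.24607571 0.035     ]
(249, 153) [0.62918066 0.06750728 0.035     ]
(235, 250) [0.45438015 0.09038082 0.035     ]
(134, 235) [0.48025568 0.269065   0.035     ]
```

Request:
{"method": "move_arm", "body": {
  "motion": [
    {"dx": -0.0212, "dy": -0.0241},
    {"dx": -0.0212, "dy": -0.0241},
    {"dx": -0.0212, "dy": -0.0241},
    {"dx": -0.0212, "dy": -0.0241},
    {"dx": -0.0212, "dy": -0.0241},
    {"dx": -0.0212, "dy": -0.0241},
    {"dx": -0.0212, "dy": -0.0241},
    {"dx": -0.0212, "dy": -0.0241},
    {"dx": -0.0212, "dy": -0.0241},
    {"dx": -0.0212, "dy": -0.0241}
  ],
  "fingers": 0
}}

```text
invalid input
```

Request:
{"method": "move_arm", "body": {
  "motion": [
    {"dx": -0.0212, "dy": -0.0241},
    {"dx": -0.0212, "dy": -0.0241},
    {"dx": -0.0212, "dy": -0.0241},
    {"dx": -0.0212, "dy": -0.0241},
    {"dx": -0.0212, "dy": -0.0241},
    {"dx": -0.0212, "dy": -0.0241},
    {"dx": -0.0212, "dy": -0.0241},
    {"dx": -0.0212, "dy": -0.0241},
    {"dx": -0.0212, "dy": -0.0241},
    {"dx": -0.0212, "dy": -0.0241}
  ]
}}

```text
invalid input
```

Request:
{"method": "move_arm", "body": {
  "motion": [
    {"dx": -0.0212, "dy": -0.0241},
    {"dx": -0.0212, "dy": -0.0241},
    {"dx": -0.0212, "dy": -0.0241},
    {"dx": -0.0212, "dy": -0.0241},
    {"yaw": 0.117},
    {"yaw": 0.117},
    {"yaw": 0.117},
    {"yaw": 0.117},
    {"yaw": 0.117},
    {"yaw": 0.117}
  ]
}}

```text
invalid input
```

Request:
{"method": "move_arm", "body": {
  "motion": [
    {"dx": -0.0212, "dy": -0.0241, "dz": 0, "yaw": 0},
    {"dx": -0.0212, "dy": -0.0241, "dz": 0, "yaw": 0},
    {"dx": -0.0212, "dy": -0.0241, "dz": 0, "yaw": 0},
    {"dx": -0.0212, "dy": -0.0241, "dz": 0, "yaw": 0},
    {"dx": -0.0212, "dy": -0.0241, "dz": 0, "yaw": 0},
    {"dx": -0.0212, "dy": -0.0241, "dz": 0, "yaw": 0},
    {"dx": -0.0212, "dy": -0.0241, "dz": 0, "yaw": 0},
    {"dx": -0.0212, "dy": -0.0241, "dz": 0, "yaw": 0},
    {"dx": -0.0212, "dy": -0.0241, "dz": 0, "yaw": 0},
    {"dx": -0.0212, "dy": -0.0241, "dz": 0, "yaw": 0}
  ],
  "fingers": 0
}}

```text
time_s: 1.03
eef_pos: [0.3198, 0.2315, 0.2313]
orientation: [0.187, 0.982, 0.0, 0.0]
contact_force: [2.1, 0.8, -0.6]
gripper_width: 1.002
```

Request:
{"method": "move_arm", "body": {
  "motion": [
    {"dx": -0.0212, "dy": -0.0241, "dz": 0, "yaw": 0},
    {"dx": -0.0212, "dy": -0.0241, "dz": 0, "yaw": 0},
    {"dx": -0.0212, "dy": -0.0241, "dz": 0, "yaw": 0},
    {"dx": -0.0212, "dy": -0.0241, "dz": 0, "yaw": 0},
    {"dx": -0.0212, "dy": -0.0241, "dz": 0, "yaw": 0},
    {"dx": -0.0212, "dy": -0.0241, "dz": 0, "yaw": 0},
    {"dx": -0.0212, "dy": -0.0241, "dz": 0, "yaw": 0},
    {"dx": -0.0212, "dy": -0.0241, "dz": 0, "yaw": 0},
    {"dx": -0.0212, "dy": -0.0241, "dz": 0, "yaw": 0},
    {"dx": -0.0212, "dy": -0.0241, "dz": 0, "yaw": 0}
  ]
}}

```text
time_s: 1.87
eef_pos: [0.4287, -0.0707, 0.2313]
orientation: [0.187, 0.982, 0.0, 0.0]
contact_force: [0.4, 0.7, -0.2]
gripper_width: 1.0
```

Request:
{"method": "move_arm", "body": {
  "motion": [
    {"dx": -0.0212, "dy": -0.0241, "dz": 0, "yaw": 0},
    {"dx": -0.0212, "dy": -0.0241, "dz": 0, "yaw": 0},
    {"dx": -0.0212, "dy": -0.0241, "dz": 0, "yaw": 0},
    {"dx": -0.0212, "dy": -0.0241, "dz": 0, "yaw": 0},
    {"dx": 0, "dy": 0, "dz": 0, "yaw": 0.117},
    {"dx": 0, "dy": 0, "dz": 0, "yaw": 0.117},
    {"dx": 0, "dy": 0, "dz": 0, "yaw": 0.117},
    {"dx": 0, "dy": 0, "dz": 0, "yaw": 0.117},
    {"dx": 0, "dy": 0, "dz": 0, "yaw": 0.117},
    {"dx": 0, "dy": 0, "dz": 0, "yaw": 0.117}
  ]
}}

```text
time_s: 2.7
eef_pos: [0.4719, -0.1899, 0.2311]
orientation: [0.516, 0.857, 0.0, -0.0]
contact_force: [-0.5, 0.7, -0.7]
gripper_width: 1.001
```

Run:
```python
from h import *
o=ctrl.observe();print(o['eef_pos'],o['orientation'],o['joint_pos'])
c=camera('wrist');T=np.array(c['hand_eye']);print(np.round(T,3),c['mtx'][0][0]);save('w1',c)
Rt=R.from_quat(o['orientation']).as_matrix()
p=Rt@T[:3,3]+o['eef_pos'];Rc=Rt@T[:3,:3]
for n,P in dict(handle_top=[.4706,-.1907,.08],base=[.4706,-.1907,.03]).items():
    q=np.array(c['mtx'])@Rc.T@(np.array(P)-p);print(n,q[:2]/q[2])
np.save('wc.npy',np.r_[p,Rc.ravel()])
```

```text
[ 0.4718852  -0.18986275  0.23105602] [ 5.15742067e-01  8.56743873e-01  3.37473898e-05 -2.35817323e-04] [-6.16266846e-01  3.16751362e-02  1.77095235e+00  3.31368977e-05
  1.33944051e+00 -1.10332360e+00]
[[ 0.001 -0.956 -0.295  0.075]
 [ 1.     0.001  0.    -0.001]
 [ 0.    -0.295  0.956 -0.143]
 [ 0.     0.     0.     1.   ]] 374.60878536748766
handle_top [282.52827175 192.0596784 ]
base [282.63108541 178.91035829]
```

View pics/w1.png

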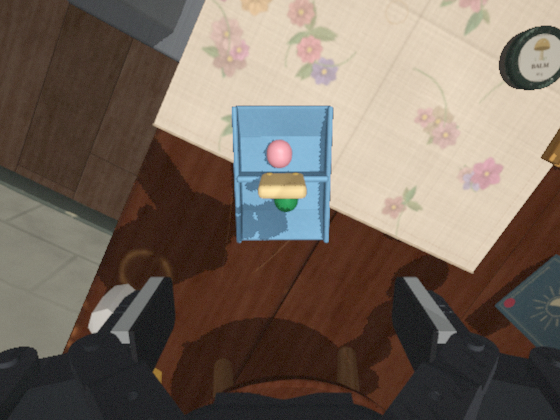

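Run:
```python
from h import *
a=np.load('wc.npy');p=a[:3];Rc=a[3:].reshape(3,3)
K=np.array([[374.609,0,280],[0,374.609,210],[0,0,1]])
o=np.array([.4719,-.1899]);Rt=R.from_quat([.5157,.8567,0,0]).as_matrix()
def f(u,v,z):
    d=Rc@np.linalg.inv(K)@[u,v,1.];P=p+d*(z-p[2])/d[2];return np.round(1000*(Rt.T@(P-[*o,0]))[:2],1)
for q in [(282,173,.08),(282,187,.08),(282,199,.06),(259,187,.08),(306,187,.08),(233,106,.026),(333,106,.026),(240,242,.018),(328,242,.018),(238,178,.03),(329,178,.03)]:print(q,f(*q))
b=cv2.imread('pics/w1.png')[160:215,282];print(b[:, ::-1].tolist())
```

```text
(282, 173, 0.08) [14.8  0.5]
(282, 187, 0.08) [3.4 0.6]
(282, 199, 0.06) [-12.2   0.7]
(259, 187, 0.08) [  3.3 -18. ]
(306, 187, 0.08) [ 3.4 19.9]
(233, 106, 0.026) [ 64.7 -43.2]
(333, 106, 0.026) [64.8 46.3]
(240, 242, 0.018) [-69.4 -41.8]
(328, 242, 0.018) [-69.3  48. ]
(238, 178, 0.03) [ -0.1 -40.4]
(329, 178, 0.03) [-0.  44.8]
[[250, 177, 187], [244, 170, 180], [240, 167, 175], [235, 162, 171], [227, 154, 163], [217, 147, 154], [201, 132, 139], [168, 144, 162], [137, 172, 200], [135, 186, 216], [140, 189, 218], [108, 149, 178], [68, 95, 117], [134, 120, 101], [159, 138, 97], [159, 135, 92], [160, 138, 94], [162, 139, 95], [163, 141, 99], [162, 139, 97], [164, 142, 98], [164, 141, 100], [165, 142, 99], [163, 139, 95], [172, 149, 103], [195, 170, 121], [223, 198, 144], [234, 208, 151], [241, 216, 161], [244, 220, 164], [247, 221, 164], [244, 218, 160], [241, 216, 161], [239, 213, 157], [236, 210, 154], [230, 205, 150], [222, 197, 143], [212, 187, 134], [162, 161, 108], [59, 150, 91], [49, 153, 90], [48, 153, 86], [51, 155, 90], [53, 154, 91], [54, 153, 89], [48, 148, 85], [52, 148, 87], [39, 122, 69], [32, 96, 56], [28, 92, 53], [32, 92, 56], [57, 101, 104], [83, 121, 142], [87, 125, 150], [89, 125, 150]]
```

The wrist view shows the dish squared up under the jaws. Its handle top is at about (282,192), within a pixel of the prediction, and the green stone is on the tool -x side. Now I'll go down and grip across the 40 mm direction.

Request:
{"method": "move_arm", "body": {
  "motion": [
    {"dx": 0, "dy": 0.0015, "dz": 0.021, "yaw": 0},
    {"dx": 0, "dy": 0, "dz": 0.021, "yaw": 0},
    {"dx": 0, "dy": 0, "dz": 0.021, "yaw": 0},
    {"dx": 0, "dy": 0, "dz": 0.021, "yaw": 0},
    {"dx": 0, "dy": 0, "dz": 0.021, "yaw": 0},
    {"dx": 0, "dy": 0, "dz": 0.021, "yaw": 0},
    {"dx": 0, "dy": 0, "dz": 0.021, "yaw": 0},
    {"dx": 0, "dy": 0, "dz": 0.021, "yaw": 0},
    {"dx": 0, "dy": 0, "dz": 0.016, "yaw": 0},
    {"dx": 0, "dy": 0, "dz": 0.007, "yaw": 0}
  ]
}}

```text
time_s: 3.58
eef_pos: [0.4718, -0.1881, 0.0378]
orientation: [0.512, 0.859, 0.0, -0.002]
contact_force: [-0.9, 1.1, 0.0]
gripper_width: 1.003
```

Request:
{"method": "move_arm", "body": {
  "motion": [
    {"dx": 0, "dy": 0, "dz": 0, "yaw": 0},
    {"dx": 0, "dy": 0, "dz": 0, "yaw": 0},
    {"dx": 0, "dy": 0, "dz": 0, "yaw": 0},
    {"dx": 0, "dy": 0, "dz": 0, "yaw": 0},
    {"dx": 0, "dy": 0, "dz": 0, "yaw": 0},
    {"dx": 0, "dy": 0, "dz": 0, "yaw": 0},
    {"dx": 0, "dy": 0, "dz": 0, "yaw": 0},
    {"dx": 0, "dy": 0, "dz": 0, "yaw": 0},
    {"dx": 0, "dy": 0, "dz": 0, "yaw": 0},
    {"dx": 0, "dy": 0, "dz": 0, "yaw": 0}
  ],
  "fingers": 1
}}

```text
time_s: 4.42
eef_pos: [0.4743, -0.19, 0.0418]
orientation: [0.513, 0.858, -0.0, 0.001]
contact_force: [-2.0, 0.3, 6.3]
gripper_width: 0.457
```

Request:
{"method": "move_arm", "body": {
  "motion": [
    {"dx": 0, "dy": 0, "dz": -0.004, "yaw": 0},
    {"dx": 0, "dy": 0, "dz": -0.008, "yaw": 0},
    {"dx": 0, "dy": 0, "dz": -0.012, "yaw": 0},
    {"dx": 0, "dy": 0, "dz": -0.012, "yaw": 0},
    {"dx": 0, "dy": 0, "dz": -0.012, "yaw": 0},
    {"dx": 0, "dy": 0, "dz": -0.012, "yaw": 0},
    {"dx": 0, "dy": 0, "dz": -0.008, "yaw": 0},
    {"dx": 0, "dy": 0, "dz": -0.004, "yaw": 0},
    {"dx": 0, "dy": 0, "dz": 0, "yaw": 0},
    {"dx": 0, "dy": 0, "dz": 0, "yaw": 0}
  ]
}}

```text
time_s: 5.25
eef_pos: [0.4732, -0.189, 0.1121]
orientation: [0.513, 0.858, 0.0, -0.0]
contact_force: [-0.2, 0.3, -3.4]
gripper_width: 0.461
```

Request:
{"method": "move_arm", "body": {
  "motion": [
    {"dx": 0.0038, "dy": 0.0033, "dz": 0, "yaw": 0},
    {"dx": 0.0076, "dy": 0.0066, "dz": 0, "yaw": 0},
    {"dx": 0.0127, "dy": 0.011, "dz": 0, "yaw": 0},
    {"dx": 0.0127, "dy": 0.011, "dz": 0, "yaw": 0},
    {"dx": 0.0127, "dy": 0.011, "dz": 0, "yaw": 0},
    {"dx": 0.0127, "dy": 0.011, "dz": 0, "yaw": 0},
    {"dx": 0.0127, "dy": 0.011, "dz": 0, "yaw": 0},
    {"dx": 0.0127, "dy": 0.011, "dz": 0, "yaw": 0},
    {"dx": 0.0127, "dy": 0.011, "dz": 0, "yaw": 0},
    {"dx": 0.0127, "dy": 0.011, "dz": 0, "yaw": 0}
  ]
}}

```text
time_s: 6.08
eef_pos: [0.5057, -0.0414, 0.1116]
orientation: [0.513, 0.858, -0.0, -0.001]
contact_force: [-0.4, 1.3, -2.8]
gripper_width: 0.457
```

Request:
{"method": "move_arm", "body": {
  "motion": [
    {"dx": 0.0127, "dy": 0.011, "dz": 0, "yaw": 0},
    {"dx": 0.0127, "dy": 0.011, "dz": 0, "yaw": 0},
    {"dx": 0.0127, "dy": 0.011, "dz": 0, "yaw": 0},
    {"dx": 0.0127, "dy": 0.011, "dz": 0, "yaw": 0},
    {"dx": 0.0127, "dy": 0.011, "dz": 0, "yaw": 0},
    {"dx": 0.0127, "dy": 0.011, "dz": 0, "yaw": 0},
    {"dx": 0.0127, "dy": 0.011, "dz": 0, "yaw": 0},
    {"dx": 0.0127, "dy": 0.011, "dz": 0, "yaw": 0},
    {"dx": 0.0127, "dy": 0.011, "dz": 0, "yaw": 0},
    {"dx": 0.0127, "dy": 0.011, "dz": 0, "yaw": 0}
  ]
}}

```text
time_s: 6.92
eef_pos: [0.5421, 0.1225, 0.1115]
orientation: [0.513, 0.858, -0.0, -0.001]
contact_force: [0.0, -0.3, -3.6]
gripper_width: 0.462
```

Request:
{"method": "move_arm", "body": {
  "motion": [
    {"dx": 0.0127, "dy": 0.011, "dz": 0, "yaw": 0},
    {"dx": 0.0127, "dy": 0.011, "dz": 0, "yaw": 0},
    {"dx": 0.0076, "dy": 0.0066, "dz": 0, "yaw": 0.04},
    {"dx": 0.0038, "dy": 0.0033, "dz": 0, "yaw": 0.07},
    {"dx": 0, "dy": 0, "dz": 0, "yaw": 0.1},
    {"dx": 0, "dy": 0, "dz": 0, "yaw": 0.11},
    {"dx": 0, "dy": 0, "dz": 0, "yaw": 0.11},
    {"dx": 0, "dy": 0, "dz": 0, "yaw": 0.1},
    {"dx": 0, "dy": 0, "dz": 0, "yaw": 0.07},
    {"dx": 0, "dy": 0, "dz": 0, "yaw": 0.032}
  ]
}}

```text
time_s: 7.75
eef_pos: [0.5527, 0.169, 0.1113]
orientation: [0.756, 0.655, -0.001, -0.001]
contact_force: [-0.1, -0.5, -3.0]
gripper_width: 0.461
```

Run:
```python
from h import *
o=ctrl.observe();print(o['eef_pos'],o['orientation'],o['joint_pos'])
c=camera('wrist');save('w2',c)
```

```text
[0.55272523 0.16903925 0.11132773] [ 7.55584681e-01  6.55050278e-01 -6.95195719e-04 -6.63285738e-04] [9.13999068e-02 3.22653398e-01 1.69341614e+00 2.94892039e-04
 1.12742630e+00 2.33570354e-01]
```

View pics/w2.png

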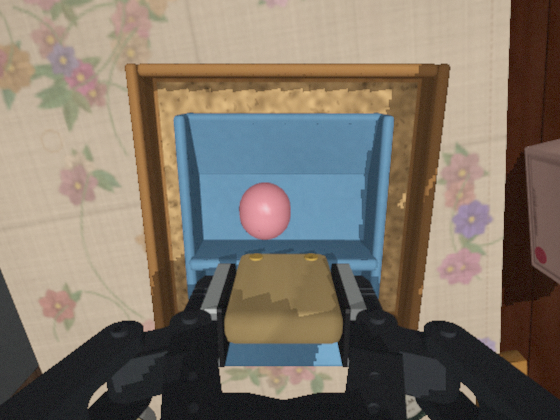

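Request:
{"method": "move_arm", "body": {
  "motion": [
    {"dx": 0, "dy": 0, "dz": 0.005, "yaw": 0},
    {"dx": 0, "dy": 0, "dz": 0.01, "yaw": 0},
    {"dx": 0, "dy": 0, "dz": 0.013, "yaw": 0},
    {"dx": 0, "dy": 0, "dz": 0.013, "yaw": 0},
    {"dx": 0, "dy": 0, "dz": 0.011, "yaw": 0},
    {"dx": 0, "dy": 0, "dz": 0.006, "yaw": 0},
    {"dx": 0, "dy": 0, "dz": 0.003, "yaw": 0},
    {"dx": -0.004, "dy": 0, "dz": 0, "yaw": 0},
    {"dx": -0.005, "dy": 0, "dz": 0, "yaw": 0},
    {"dx": -0.003, "dy": 0, "dz": 0, "yaw": 0}
  ]
}}

```text
time_s: 8.63
eef_pos: [0.5526, 0.1555, 0.0519]
orientation: [0.755, 0.656, 0.0, 0.0]
contact_force: [0.3, -0.7, -3.5]
gripper_width: 0.459
```

Request:
{"method": "move_arm", "body": {
  "motion": [
    {"dx": -0.002, "dy": 0, "dz": 0, "yaw": 0},
    {"dx": -0.002, "dy": 0, "dz": 0, "yaw": 0},
    {"dx": -0.001, "dy": 0, "dz": 0, "yaw": 0},
    {"dx": -0.001, "dy": 0, "dz": -0.0005, "yaw": 0},
    {"dx": -0.001, "dy": 0, "dz": -0.001, "yaw": 0},
    {"dx": -0.001, "dy": 0, "dz": -0.001, "yaw": 0},
    {"dx": -0.001, "dy": 0, "dz": -0.001, "yaw": 0},
    {"dx": -0.001, "dy": 0, "dz": -0.001, "yaw": 0},
    {"dx": 0, "dy": 0, "dz": 0, "yaw": 0},
    {"dx": 0, "dy": 0, "dz": 0, "yaw": 0}
  ]
}}

```text
time_s: 9.47
eef_pos: [0.5518, 0.1486, 0.0571]
orientation: [0.755, 0.656, 0.003, -0.001]
contact_force: [0.9, 9.9, -0.3]
gripper_width: 0.46
```

Request:
{"method": "move_arm", "body": {
  "motion": [
    {"dx": -0.0012, "dy": 0, "dz": -0.001, "yaw": 0},
    {"dx": -0.0012, "dy": 0, "dz": -0.001, "yaw": 0},
    {"dx": -0.0012, "dy": 0, "dz": -0.001, "yaw": 0},
    {"dx": -0.0012, "dy": 0, "dz": -0.001, "yaw": 0},
    {"dx": -0.0012, "dy": 0, "dz": -0.001, "yaw": 0},
    {"dx": -0.0012, "dy": 0, "dz": -0.001, "yaw": 0},
    {"dx": 0, "dy": 0, "dz": 0, "yaw": 0},
    {"dx": 0, "dy": 0, "dz": 0, "yaw": 0},
    {"dx": 0, "dy": 0, "dz": 0, "yaw": 0},
    {"dx": 0, "dy": 0, "dz": 0, "yaw": 0}
  ]
}}

```text
time_s: 10.3
eef_pos: [0.5509, 0.1419, 0.0632]
orientation: [0.755, 0.656, 0.003, -0.001]
contact_force: [1.2, 12.5, -0.7]
gripper_width: 0.462
```

Run:
```python
from h import *
c=camera('scene');w=camera('wrist')
a=cv2.resize(c['img'][130:270,130:330],(560,392));b=w['img'][40:400]
cv2.imwrite('pics/s3.png',np.vstack([a,b[::1,:]])[:, :, ::-1][:600] if 0 else np.hstack([cv2.resize(a,(480,336)),cv2.resize(w['img'],(320,240))[:240].copy() if 0 else cv2.copyMakeBorder(cv2.resize(w['img'],(320,240)),0,96,0,0,0)])[...,::-1])
```

```text
(no output)
```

View pics/s3.png

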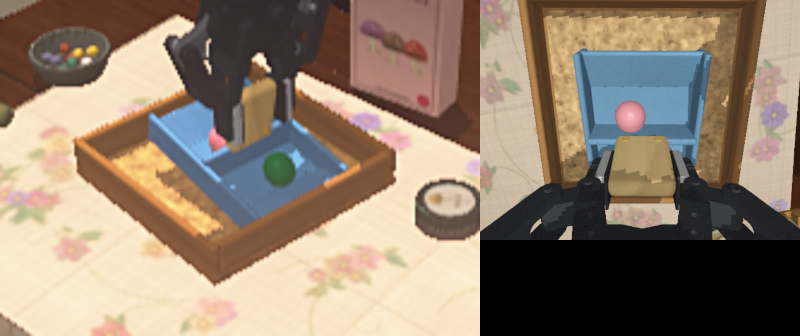

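The crop shows the dish pivoting in the grip: the green side is down against the tray wall at about 15 degrees, and both stones are still inside. I'll keep pushing up and in.

Request:
{"method": "move_arm", "body": {
  "motion": [
    {"dx": -0.0012, "dy": 0, "dz": -0.0014, "yaw": 0},
    {"dx": -0.0012, "dy": 0, "dz": -0.0014, "yaw": 0},
    {"dx": -0.0012, "dy": 0, "dz": -0.0014, "yaw": 0},
    {"dx": -0.0012, "dy": 0, "dz": -0.0014, "yaw": 0},
    {"dx": -0.0012, "dy": 0, "dz": -0.0012, "yaw": 0},
    {"dx": -0.0012, "dy": 0, "dz": -0.001, "yaw": 0},
    {"dx": -0.0012, "dy": 0, "dz": -0.001, "yaw": 0},
    {"dx": 0, "dy": 0, "dz": 0, "yaw": 0},
    {"dx": 0, "dy": 0, "dz": 0, "yaw": 0},
    {"dx": 0, "dy": 0, "dz": 0, "yaw": 0}
  ]
}}

```text
time_s: 11.23
eef_pos: [0.5495, 0.1331, 0.0716]
orientation: [0.755, 0.656, 0.002, -0.001]
contact_force: [1.8, 9.3, -2.2]
gripper_width: 0.461
```

```bash
cat > sv.py <<'E'
from h import *
c=camera('scene');n=sys.argv[1]
cv2.imwrite('pics/'+n+'.png',cv2.resize(c['img'][130:270,130:330],(600,420))[...,::-1])
E
python3 sv.py s4
```

```text
(no output)
```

View pics/s4.png

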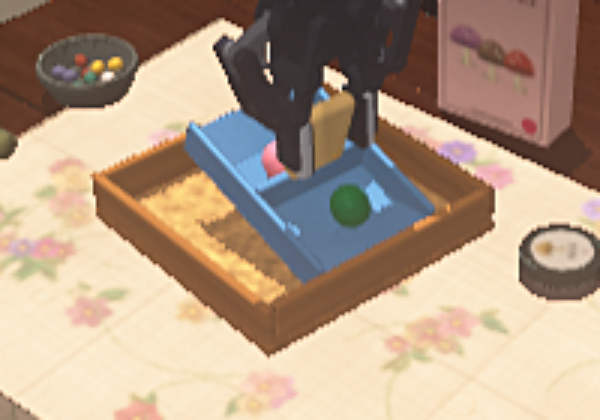

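At about 25 degrees both stones are still in, with green at (350,205) px. I'll back off 3 mm and lower, so the tray wall stands well above the lip and the stone can't hop over it.

Request:
{"method": "move_arm", "body": {
  "motion": [
    {"dx": 0.0015, "dy": 0, "dz": 0, "yaw": 0},
    {"dx": 0.0015, "dy": 0, "dz": 0.001, "yaw": 0},
    {"dx": 0.001, "dy": 0, "dz": 0.002, "yaw": 0},
    {"dx": 0.0, "dy": 0, "dz": 0.003, "yaw": 0},
    {"dx": 0.0, "dy": 0, "dz": 0.003, "yaw": 0},
    {"dx": 0.0, "dy": 0, "dz": 0.002, "yaw": 0},
    {"dx": 0, "dy": 0, "dz": 0, "yaw": 0},
    {"dx": -0.0015, "dy": 0, "dz": 0, "yaw": 0},
    {"dx": -0.0015, "dy": 0, "dz": 0, "yaw": 0},
    {"dx": -0.0015, "dy": 0, "dz": 0, "yaw": 0}
  ]
}}

```text
time_s: 12.12
eef_pos: [0.5505, 0.1348, 0.0638]
orientation: [0.755, 0.656, 0.004, -0.001]
contact_force: [-7.3, 24.2, 26.3]
gripper_width: 0.46
```

Request:
{"method": "move_arm", "body": {
  "motion": [
    {"dx": -0.0015, "dy": 0, "dz": -0.0015, "yaw": 0},
    {"dx": -0.0015, "dy": 0, "dz": -0.0015, "yaw": 0},
    {"dx": -0.0015, "dy": 0, "dz": -0.0013, "yaw": 0},
    {"dx": -0.0015, "dy": 0, "dz": -0.0013, "yaw": 0},
    {"dx": -0.0015, "dy": 0, "dz": -0.0011, "yaw": 0},
    {"dx": -0.0015, "dy": 0, "dz": -0.0011, "yaw": 0},
    {"dx": -0.0015, "dy": 0, "dz": -0.001, "yaw": 0},
    {"dx": -0.0015, "dy": 0, "dz": -0.001, "yaw": 0},
    {"dx": -0.0015, "dy": 0, "dz": -0.0008, "yaw": 0},
    {"dx": 0, "dy": 0, "dz": 0, "yaw": 0}
  ]
}}

```text
time_s: 12.95
eef_pos: [0.548, 0.1194, 0.0715]
orientation: [0.755, 0.656, 0.003, -0.001]
contact_force: [2.3, 12.8, 3.1]
gripper_width: 0.464
```

Request:
{"method": "move_arm", "body": {
  "motion": [
    {"dx": -0.0015, "dy": 0, "dz": -0.0008, "yaw": 0},
    {"dx": -0.0015, "dy": 0, "dz": -0.0008, "yaw": 0},
    {"dx": -0.0015, "dy": 0, "dz": -0.0007, "yaw": 0},
    {"dx": -0.0015, "dy": 0, "dz": -0.0007, "yaw": 0},
    {"dx": -0.0015, "dy": 0, "dz": -0.0005, "yaw": 0},
    {"dx": -0.0015, "dy": 0, "dz": -0.0005, "yaw": 0},
    {"dx": -0.0015, "dy": 0, "dz": -0.0004, "yaw": 0},
    {"dx": 0, "dy": 0, "dz": 0, "yaw": 0},
    {"dx": 0, "dy": 0, "dz": 0, "yaw": 0},
    {"dx": 0, "dy": 0, "dz": 0, "yaw": 0}
  ]
}}

```text
time_s: 13.78
eef_pos: [0.5462, 0.1083, 0.0754]
orientation: [0.755, 0.656, 0.002, -0.0]
contact_force: [1.5, 9.2, 1.5]
gripper_width: 0.455
```

```bash
python3 sv.py s5
```

```text
(no output)
```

View pics/s5.png

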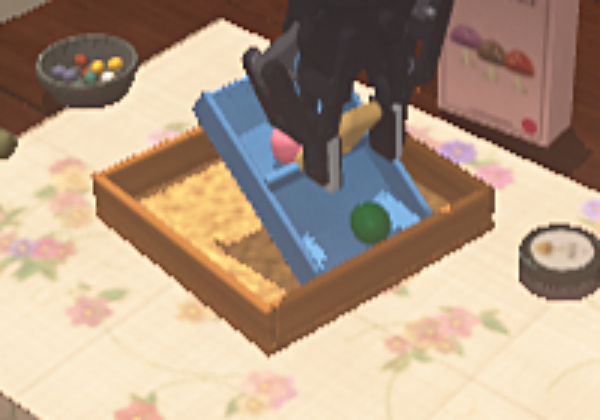

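At about 45 degrees, green at (370,222) px rests between the lip and the tray wall, and pink is held at the divider. I'll back away from the wall so it drops.

Request:
{"method": "move_arm", "body": {
  "motion": [
    {"dx": 0.001, "dy": 0, "dz": -0.0005, "yaw": 0},
    {"dx": 0.002, "dy": 0, "dz": -0.001, "yaw": 0},
    {"dx": 0.003, "dy": 0, "dz": -0.0005, "yaw": 0},
    {"dx": 0.004, "dy": 0, "dz": 0, "yaw": 0},
    {"dx": 0.004, "dy": 0, "dz": 0, "yaw": 0},
    {"dx": 0.004, "dy": 0, "dz": 0, "yaw": 0},
    {"dx": 0.004, "dy": 0, "dz": 0, "yaw": 0},
    {"dx": 0.004, "dy": 0, "dz": 0, "yaw": 0},
    {"dx": 0.004, "dy": 0, "dz": 0, "yaw": 0},
    {"dx": 0.002, "dy": 0, "dz": 0, "yaw": 0}
  ]
}}

```text
time_s: 14.67
eef_pos: [0.5497, 0.1389, 0.0766]
orientation: [0.754, 0.656, 0.0, -0.0]
contact_force: [0.6, -0.7, -3.2]
gripper_width: 0.461
```

```bash
python3 sv.py s6
```

View pics/s6.png

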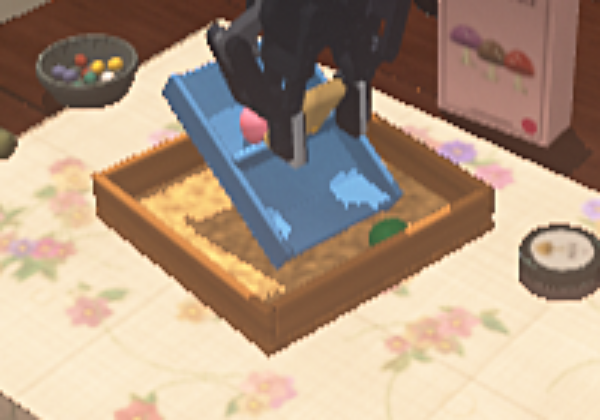

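Green is out, at (388,232) px on the tray floor by the wall, and pink is still in the dish. Now I'll lift, carry the dish to the -y side, and right it by pressing and dragging the low edge on the dresser.

Request:
{"method": "move_arm", "body": {
  "motion": [
    {"dx": 0, "dy": 0, "dz": -0.003, "yaw": 0},
    {"dx": 0, "dy": 0, "dz": -0.007, "yaw": 0},
    {"dx": 0, "dy": 0, "dz": -0.01, "yaw": 0},
    {"dx": 0, "dy": 0, "dz": -0.012, "yaw": 0},
    {"dx": 0, "dy": 0, "dz": -0.012, "yaw": 0},
    {"dx": 0, "dy": 0, "dz": -0.01, "yaw": 0},
    {"dx": -0.003, "dy": 0, "dz": -0.006, "yaw": 0},
    {"dx": -0.006, "dy": 0, "dz": -0.003, "yaw": 0},
    {"dx": -0.01, "dy": 0, "dz": 0, "yaw": 0},
    {"dx": -0.013, "dy": 0, "dz": 0, "yaw": 0}
  ]
}}

```text
time_s: 15.55
eef_pos: [0.5448, 0.1059, 0.1395]
orientation: [0.754, 0.657, -0.0, -0.0]
contact_force: [-0.3, -0.4, -3.1]
gripper_width: 0.458
```

Request:
{"method": "move_arm", "body": {
  "motion": [
    {"dx": -0.014, "dy": 0, "dz": 0, "yaw": 0},
    {"dx": -0.014, "dy": 0, "dz": 0, "yaw": 0},
    {"dx": -0.014, "dy": 0, "dz": 0, "yaw": 0},
    {"dx": -0.014, "dy": 0, "dz": 0, "yaw": 0},
    {"dx": -0.014, "dy": 0, "dz": 0, "yaw": 0},
    {"dx": -0.014, "dy": 0, "dz": 0, "yaw": 0},
    {"dx": -0.014, "dy": 0, "dz": 0, "yaw": 0},
    {"dx": -0.014, "dy": 0, "dz": 0, "yaw": 0},
    {"dx": -0.014, "dy": 0, "dz": 0, "yaw": 0},
    {"dx": -0.014, "dy": 0, "dz": 0, "yaw": 0}
  ]
}}

```text
time_s: 16.38
eef_pos: [0.5245, -0.0338, 0.1386]
orientation: [0.755, 0.656, -0.001, -0.001]
contact_force: [-0.3, -0.2, -3.4]
gripper_width: 0.456
```

Request:
{"method": "move_arm", "body": {
  "motion": [
    {"dx": -0.014, "dy": 0, "dz": 0, "yaw": 0},
    {"dx": -0.014, "dy": 0, "dz": 0, "yaw": 0},
    {"dx": -0.014, "dy": 0, "dz": 0, "yaw": 0},
    {"dx": -0.014, "dy": 0, "dz": 0, "yaw": 0},
    {"dx": -0.014, "dy": 0, "dz": 0, "yaw": 0},
    {"dx": -0.014, "dy": 0, "dz": 0, "yaw": 0},
    {"dx": -0.014, "dy": 0, "dz": 0, "yaw": 0},
    {"dx": -0.012, "dy": 0, "dz": 0.004, "yaw": 0},
    {"dx": -0.007, "dy": 0, "dz": 0.008, "yaw": 0},
    {"dx": -0.003, "dy": 0, "dz": 0.01, "yaw": 0}
  ]
}}

```text
time_s: 17.22
eef_pos: [0.5089, -0.1525, 0.1169]
orientation: [0.755, 0.656, 0.0, 0.0]
contact_force: [1.1, 0.5, -3.2]
gripper_width: 0.46
```

Request:
{"method": "move_arm", "body": {
  "motion": [
    {"dx": 0, "dy": 0, "dz": 0.01, "yaw": 0},
    {"dx": 0, "dy": 0, "dz": 0.01, "yaw": 0},
    {"dx": 0, "dy": 0, "dz": 0.01, "yaw": 0},
    {"dx": 0, "dy": 0, "dz": 0.009, "yaw": 0},
    {"dx": 0, "dy": 0, "dz": 0.006, "yaw": 0},
    {"dx": 0, "dy": 0, "dz": 0.004, "yaw": 0},
    {"dx": 0, "dy": 0, "dz": 0.003, "yaw": 0},
    {"dx": 0.0005, "dy": 0, "dz": 0.002, "yaw": 0},
    {"dx": 0.001, "dy": 0, "dz": 0.0015, "yaw": 0},
    {"dx": 0.0015, "dy": 0, "dz": 0.001, "yaw": 0}
  ]
}}

```text
time_s: 18.05
eef_pos: [0.51, -0.1486, 0.0635]
orientation: [0.754, 0.657, -0.0, 0.001]
contact_force: [-10.5, 1.0, 22.7]
gripper_width: 0.458
```

Request:
{"method": "move_arm", "body": {
  "motion": [
    {"dx": 0.002, "dy": 0, "dz": 0.001, "yaw": 0},
    {"dx": 0.002, "dy": 0, "dz": 0.001, "yaw": 0},
    {"dx": 0.002, "dy": 0, "dz": 0.001, "yaw": 0},
    {"dx": 0.002, "dy": 0, "dz": 0.001, "yaw": 0},
    {"dx": 0.002, "dy": 0, "dz": 0.001, "yaw": 0},
    {"dx": 0.002, "dy": 0, "dz": 0.001, "yaw": 0},
    {"dx": 0.002, "dy": 0, "dz": 0.001, "yaw": 0},
    {"dx": 0.002, "dy": 0, "dz": 0.001, "yaw": 0},
    {"dx": 0.002, "dy": 0, "dz": 0.001, "yaw": 0},
    {"dx": 0, "dy": 0, "dz": 0, "yaw": 0}
  ]
}}

```text
time_s: 18.88
eef_pos: [0.5138, -0.13, 0.0557]
orientation: [0.754, 0.657, 0.001, 0.002]
contact_force: [-8.1, 6.1, 23.4]
gripper_width: 0.456
```

```bash
sed -i 's/130:270,130:330/200:340,230:430/' sv.py; python3 sv.py s7
```

```text
(no output)
```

View pics/s7.png

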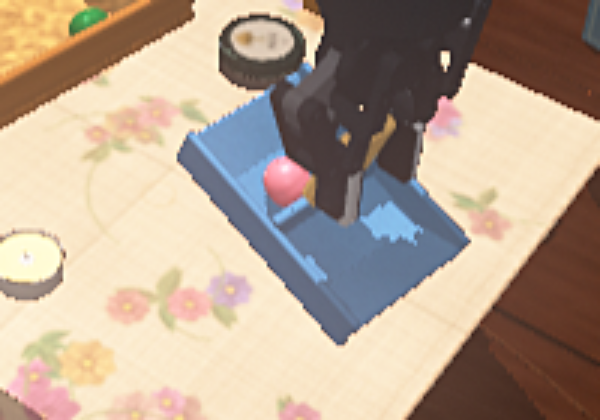

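The crop shows the dish about 30 degrees from level, with pink at (287,182) px held by the divider and green at (88,22) px in the tray. Continuing the drag.

Request:
{"method": "move_arm", "body": {
  "motion": [
    {"dx": 0.002, "dy": 0, "dz": 0.0012, "yaw": 0},
    {"dx": 0.002, "dy": 0, "dz": 0.0012, "yaw": 0},
    {"dx": 0.002, "dy": 0, "dz": 0.0012, "yaw": 0},
    {"dx": 0.002, "dy": 0, "dz": 0.001, "yaw": 0},
    {"dx": 0.002, "dy": 0, "dz": 0.001, "yaw": 0},
    {"dx": 0.002, "dy": 0, "dz": 0.001, "yaw": 0},
    {"dx": 0.002, "dy": 0, "dz": 0.001, "yaw": 0},
    {"dx": 0.002, "dy": 0, "dz": 0.001, "yaw": 0},
    {"dx": 0.002, "dy": 0, "dz": 0.001, "yaw": 0},
    {"dx": 0, "dy": 0, "dz": 0, "yaw": 0}
  ]
}}

```text
time_s: 19.77
eef_pos: [0.5161, -0.1128, 0.0445]
orientation: [0.754, 0.657, 0.0, 0.002]
contact_force: [-3.7, 0.2, 9.0]
gripper_width: 0.452
```

Request:
{"method": "move_arm", "body": {
  "motion": [
    {"dx": 0.002, "dy": 0, "dz": 0.001, "yaw": 0},
    {"dx": 0.002, "dy": 0, "dz": 0.001, "yaw": 0},
    {"dx": 0.001, "dy": 0, "dz": 0.001, "yaw": 0},
    {"dx": 0.001, "dy": 0, "dz": 0.001, "yaw": 0},
    {"dx": 0.001, "dy": 0, "dz": 0.001, "yaw": 0},
    {"dx": 0, "dy": 0, "dz": 0.001, "yaw": 0},
    {"dx": 0, "dy": 0, "dz": 0, "yaw": 0},
    {"dx": 0, "dy": 0, "dz": 0, "yaw": 0},
    {"dx": 0, "dy": 0, "dz": 0, "yaw": 0},
    {"dx": 0, "dy": 0, "dz": 0, "yaw": 0}
  ]
}}

```text
time_s: 20.6
eef_pos: [0.5173, -0.1057, 0.0391]
orientation: [0.754, 0.657, 0.001, 0.002]
contact_force: [-3.2, 3.4, 15.6]
gripper_width: 0.456
```

```bash
python3 sv.py s8
```

```text
(no output)
```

View pics/s8.png

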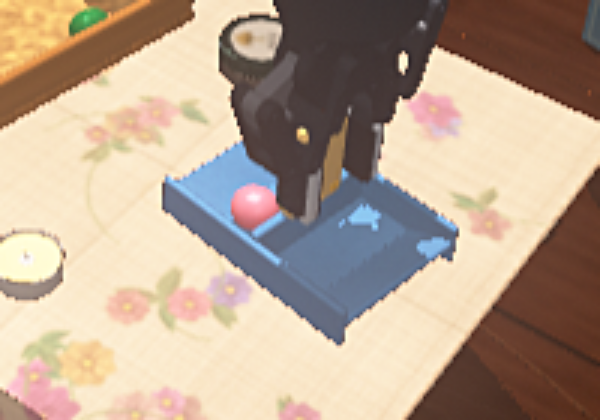

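It now looks close to flat, with pink at (253,205) px inside. Releasing and rising.

Request:
{"method": "move_arm", "body": {
  "motion": [
    {"dx": 0, "dy": 0, "dz": 0, "yaw": 0},
    {"dx": 0, "dy": 0, "dz": 0, "yaw": 0},
    {"dx": 0, "dy": 0, "dz": 0, "yaw": 0},
    {"dx": 0, "dy": 0, "dz": 0, "yaw": 0},
    {"dx": 0, "dy": 0, "dz": 0, "yaw": 0},
    {"dx": 0, "dy": 0, "dz": 0, "yaw": 0},
    {"dx": 0, "dy": 0, "dz": 0, "yaw": 0},
    {"dx": 0, "dy": 0, "dz": 0, "yaw": 0},
    {"dx": 0, "dy": 0, "dz": 0, "yaw": 0},
    {"dx": 0, "dy": 0, "dz": 0, "yaw": 0}
  ],
  "fingers": 0
}}

```text
time_s: 21.48
eef_pos: [0.5155, -0.1053, 0.0365]
orientation: [0.755, 0.656, -0.0, -0.0]
contact_force: [-0.5, -0.5, 0.1]
gripper_width: 1.003
```

Request:
{"method": "move_arm", "body": {
  "motion": [
    {"dx": 0, "dy": 0, "dz": -0.01, "yaw": 0},
    {"dx": 0, "dy": 0, "dz": -0.02, "yaw": 0},
    {"dx": 0, "dy": 0, "dz": -0.025, "yaw": 0},
    {"dx": 0, "dy": 0, "dz": -0.025, "yaw": 0},
    {"dx": 0, "dy": 0, "dz": -0.025, "yaw": 0},
    {"dx": 0, "dy": 0, "dz": -0.025, "yaw": 0},
    {"dx": 0, "dy": 0, "dz": -0.02, "yaw": 0},
    {"dx": 0, "dy": 0, "dz": -0.015, "yaw": 0},
    {"dx": 0, "dy": 0, "dz": 0, "yaw": 0},
    {"dx": 0, "dy": 0, "dz": 0, "yaw": 0}
  ]
}}

```text
time_s: 22.32
eef_pos: [0.5161, -0.1055, 0.2027]
orientation: [0.754, 0.656, 0.001, 0.001]
contact_force: [0.1, -0.0, -0.1]
gripper_width: 1.003
```

Run:
```python
from h import *
c=camera('scene');save('s9',c,1.4);print(ctrl.observe()['time_s'],ctrl.observe()['contact_force'])
hsv=cv2.cvtColor(c['img'],cv2.COLOR_RGB2HSV)
for n,lo,hi,z in(('green',(50,120,40),(80,255,255),.019),('pink',(165,70,120),(180,255,255),.017)):
    m=cv2.inRange(hsv,lo,hi);m[:130]=0;m[:,:130]=0
    k=max(cv2.findContours(m,0,1)[0],key=cv2.contourArea);(u,v),r=cv2.minEnclosingCircle(k);P=onplane(c,u,v,z)
    q=P[:2]-[.5545,.1698];a=np.radians(-8.1);print(n,u,v,r,P,'in tray frame',q@[np.cos(a),np.sin(a)],q@[-np.sin(a),np.cos(a)])
```

```text
22.3667 [ 0.43507416  0.03547307 -2.24039939]
green 258.5 206.5 6.041623115539551 [0.570042   0.10630223 0.019     ] in tray frame 0.024333863982601893 -0.060674403341767255
pink 245.3701934814453 335.35577392578125 9.651432037353516 [ 0.33324097 -0.07254337  0.017     ] in tray frame -0.18490519237364847 -0.2711013366815462
```

View pics/s9.png

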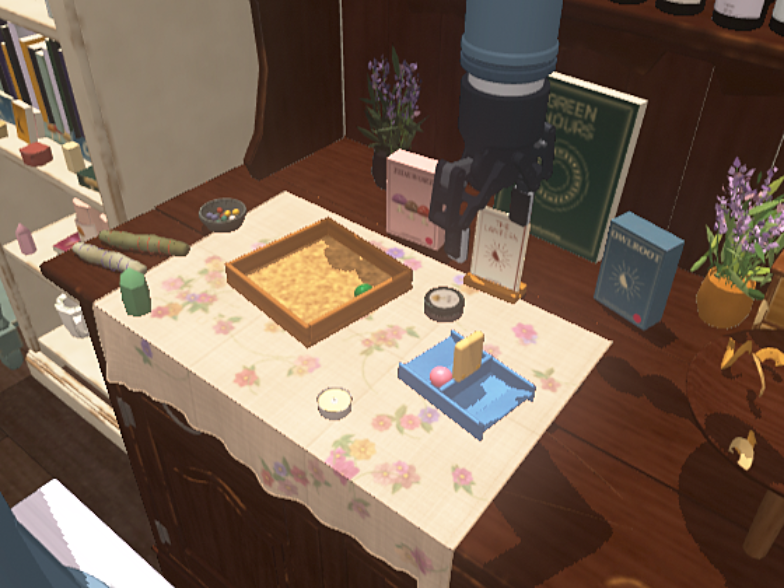

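The view shows the dish flat and free on the cloth at (467,380) px with pink inside at (440,377), and green in the tray at (363,290). The gripper is clear above. The "pink" centroid the script printed came from a cloth flower, so I ignore it. Handing in.

```bash
python3 -c "
from plant import ctrl
o=ctrl.observe();print(o['time_s'],o['qd'].round(3));print(ctrl.job_done())"
```

```text
22.3667 [-0.002  0.023  0.019 -0.    -0.001 -0.002]
the job is handed in; nothing more can be done
None
```

The green stone is in the tray, the pink stone is still in the dish, and I handed the job in at about 22 s with the dish standing free beside the tray.

**How:** The tool can't tilt, so I gripped the handle across its 40 mm sides and let the dish pivot in the jaws. Pushing the green side against the tray's inner wall tipped it to about 45°. At about 25° both stones were still in the dish, with the handle about 90 mm up. I then backed off so the green stone dropped onto the tray floor. Last, I carried the dish to the −y side of the tray, pressed and dragged its low edge on the dresser top until it was flat, and released it.

**Last checks:**
- **Green stone:** about 24 mm and −61 mm from the tray centre along its sides, within the 83 mm limit. This is approximate, because the wall partly hid the stone.
- **Pink stone:** seen inside the dish. Its measured position was no use, because the colour mask picked up a flower on the cloth.
- **Dish:** looks flat, with its handle about 0.28 m from the tray centre. I judged how level it is and the handle height only by eye.
- **Gripper:** open and about 0.2 m up, touching nothing.
- **Forces:** one lowering step touched down early, with about 36 N at the wrist, under the 120 N limit. I saw no other trouble.

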